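# Reseat the rings of the blue stock file

## Task

The rings of the blue lever arch file on the glass store's packing bench have not closed properly. Lift its lever right up so that the rings stand wide open, then press the lever fully down again so that they close. Leave the lever of the red file alone.

Things in the scene. Friction and masses are not known exactly. Their poses are not given: they have to be found in the camera images.
- blue_file: Blue file board, 235 x 190 x 5 mm, flat, fixed to the bench. Origin: on the bench under the mid of its ring mechanism; x along the board away from the paper, y along the ring line, z up. Rings at y = -40 and +40 mm, x -23 to 18, 56 mm high; they open toward -x. Lever hinge axis: parallel to x through (42, -20, 22) mm; the lever runs from it to +y, over a plate whose top is at z = 8 mm.
- blue_lever (a joint): Blue file's lever angle, rad: 0 = fully down, level along the file's +y, rings shut; grows as the free end is lifted, to a stop at 1.35: nearly upright, rings wide open. The rings are geared to it. Stiff hinge (0.2 N m, about 2 N at the tab): it stays where it is left. Starts partly raised, 0.25 to 0.5.
- blue_tab (a point): Centre of the black plastic tab on the free end of the blue file's steel lever, 95 mm along the lever from the hinge axis and 3 mm to its upper side. The tab is 14 mm wide (along the file's x), 26 mm along the lever, 12 mm thick, free on both sides. Turns with the lever: x along the hinge axis, y outward along the lever.
- red_tab (a point): Centre of the tab of the same kind on the red lever arch file beside it, built exactly like the blue one. That lever must stay as it is.

How it is judged:
On the way:
1. the blue file's lever is lifted right up (beyond 1.1 rad) and the rings are wide open (value of joint blue_lever above 1.1 rad), for 0.2 s.
At the end, for the whole second after the job is handed in: The blue file's lever is down again, within 0.12 rad (7 degrees) of fully down, so that its rings are shut; the red file's tab is within 15 mm of where it started (value of joint blue_lever below 0.12 rad and distance of red_tab from where it was at the start of the episode below 0.015 m); the robot touches nothing.
It fails at once if the red file's lever is moved (its tab by more than 15 mm) (distance of red_tab from where it was at the start of the episode above 0.015 m).
It also fails if it takes over 42 s, if anything falls off the work surface, if the arm or the gripper's body presses on something with over 40 N, if the wrist force passes 120 N, or if a joint passes its speed limit or range.

## Robot

A 6-joint arm with a two-finger parallel gripper is mounted at the origin on the work surface. World frame = base frame: x ahead of the robot, y to its left, z up, the work surface at z = 0. Lengths are in m, angles in rad, forces in N, time in s.
With the tool pointing down it reaches from about 0.375 to 0.9 m from the base axis. Payload 3.1 kg.
Tool frame: the origin (TCP) lies at the very end of the fingers, on their centre line; the grasp point (between the pads) lies 19 mm behind it (grip_depth is the distance from the TCP to the grasp point, in m); z points along the fingers, y is the line along which they close (so a half turn about z gives the same grasp; the last joint's range is limited). The gripper opens to 85 mm and grips with 20 to 120 N. Pads are 22 mm wide; open, the fingers measure 114 mm over their backs; the gripper's body (76 mm by 85 mm) begins 54 mm behind the grasp point. The pads swing forward as they close: fully open they stand 13 mm farther back than shut.
Start: joints at [-1.383, 0.527, 1.433, -0, 1.181, -0.178], TCP at [0.224, -0.584, 0.231] pointing down, gripper open.
Joint ranges: [-3.08, 3.08], [-0.75, 2.2], [0.22, 2.44], [-1.43, 4.57], [0, 2.65], [-2.85, 2.85]. Speed limits (rad/s): [2.79, 2.79, 3.14, 3.14, 3.14, 3.14].

## Interface

Orientations are given as a unit quaternion [x, y, z, w].
In Python, from station import * gives the robot as it stands.
- The arm moves only by the tool apply_moves, never from a script. Its argument "plan" is a list of rows, each a list of 7 numbers: the shift along the tool's x, y, z in m, then the turn, a rotation vector about the tool's x, y, z in rad, then the gripper command: -1 is fully open, 1 is shut, values between are in proportion. In form: [[dx, dy, dz, wx, wy, wz, jaw], ...]. A call has 1 to 8 rows; each row shifts and turns the commanded pose from where the row before left it, along the tool's axes as they then stand; what a row does not reach is not made up. A row lasts 1/8 s, in which the tool goes at most 62.5 mm and 10.7 degrees, less where a joint would pass 70% of its speed; a pose out of reach is approached as far as the arm can. A call is refused whole if a number of a shift passes 0.0625 or a number of a turn 0.188, either way. A call with a gripper value outside its range is refused whole. The fingers move at their own pace and stop on an object; "force" is the grip in N (left out, the last holds). Time passes only in rows, so rows that do not move let the fingers close. It gives the time, the measured TCP pose, the force, the opening and the grip force at its end, in the units of the state.
- sense(): the state, without advancing time (a new reading comes with each control period).
- snapshot(name): name is "scene" or "top"; returns the picture (384x512x3 uint8, red, green, blue); there is no depth.
- calibration(name): a dict with "camera_matrix" (3x3 intrinsics, pixels), "R" (3x3) and "t" (3): a world point X has camera coordinates R X + t. Camera axes: x right, y down, z forward; pixel columns grow to the right and rows downward; lengths in m; the calibration is good to about 2 mm. A picture is of the moment at which its call begins. calibration takes no time and is no camera call.
- sign_off(): hands the job in; it is judged then, once.
The state is a dict: "t": time; "q": joint angles; "qd": joint speeds; "tau": joint torques, N m; "tcp_pos": TCP position; "tool_rot": TCP orientation; "force": force on the tool from outside, world axes, zero at the start; "ft_torque": the same for the moment, N m; "finger_gap": opening from 0.0 (shut) to 1.0 (fully open); "gripper_force": force on a finger pad.
Only numpy, scipy, OpenCV 4.12 (cv2) and the standard library are available. Lean on these libraries where they do the work, as an engineer would, in place of code of your own. Each camera call takes 0.05 s, during which the arm holds its last target. There are 200 camera calls.

## Working session

There is one attempt and no reset: what is moved stays moved. The work goes in short steps, Python scripts to look and compute and a tool call to move; the robot and the scene stay as the last step left them, time stands still between calls to the robot, and variables do not carry over. Pictures are saved under pics/ and viewed, at most 10 in all, crops included, and the job is handed in when it is done.

Besides the shell and the picture viewer there is one more tool, called as name([rows], argument=value, ...), one row to a line, values as JSON. apply_moves: Moves the arm, as the interface text tells. Its arguments: {"type":"object","properties":{"plan":{"type":"array"},"force":{"type":"number"}},"required":["plan"]}

```bash
mkdir -p pics; python3 - <<'E'
from station import *
import cv2,numpy as np
for n in("scene","top"):
    cv2.imwrite(f"pics/{n}0.png",cv2.cvtColor(snapshot(n),cv2.COLOR_RGB2BGR))
    c=calibration(n);C=-np.array(c["R"]).T@np.array(c["t"]);print(n,C.round(3),np.array(c["R"]).round(2).tolist(),c["camera_matrix"][0][0])
s=sense();print(s["t"],s["tcp_pos"],s["tool_rot"])
E
```

```text
scene [1.094 0.391 0.963] [[-0.57, 0.82, 0.01], [0.66, 0.46, -0.6], [-0.49, -0.34, -0.8]] 461.46041088992547
top [0.49  0.043 0.782] [[0.03, -1.0, 0.0], [-1.0, -0.03, -0.09], [0.09, -0.0, -1.0]] 354.03638239118186
0.1 [ 0.22347234 -0.58300685  0.23044702] [ 9.83322414e-01  1.81868376e-01  1.15513075e-05 -9.61455022e-04]
```

View pics/scene0.png

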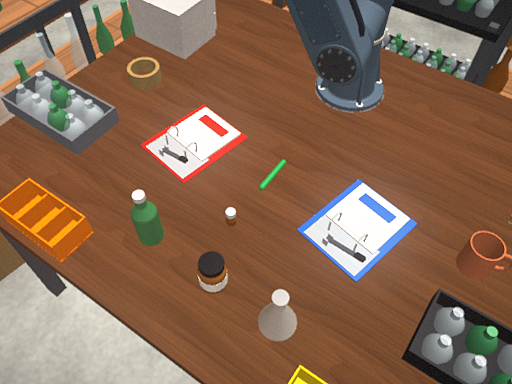

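View pics/top0.png

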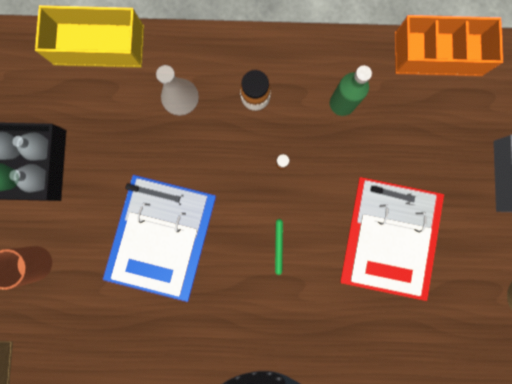

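The blue file is at about (160,238) in the top view, with its black tab near (130,188) and the hinge near (182,198). The red file sits well away to the right. Next I'll measure the board's direction and triangulate the tab.

```bash
cat > h.py <<'E'
from station import *
import cv2,numpy as np
def ray(n,p):
    c=calibration(n);R=np.array(c["R"]);t=np.array(c["t"])
    d=R.T@np.linalg.solve(np.array(c["camera_matrix"]),[p[0],p[1],1.]);return -R.T@t,d/np.linalg.norm(d)
def onplane(n,p,z):
    C,d=ray(n,p);return C+d*(z-C[2])/d[2]
def tri(p,q):
    (a,d),(b,e)=ray("scene",p),ray("top",q)
    s=np.linalg.lstsq(np.c_[d,-e],b-a,rcond=None)[0];u,v=a+d*s[0],b+e*s[1];return (u+v)/2,np.linalg.norm(u-v)
def proj(n,X):
    c=calibration(n);p=np.array(c["camera_matrix"])@(np.array(c["R"])@X+np.array(c["t"]));return p[:2]/p[2]
E
python3 - <<'E'
from h import *
for n,(x0,y0,x1,y1) in {"top":(95,165,225,305),"scene":(290,170,425,285)}.items():
    im=cv2.imread(f"pics/{n}0.png")[y0:y1,x0:x1]
    hsv=cv2.cvtColor(im,cv2.COLOR_BGR2HSV)
    m=cv2.inRange(hsv,(100,120,80),(125,255,255))
    pts=cv2.findNonZero(m)+np.array([x0,y0])
    h=cv2.convexHull(pts); q=cv2.approxPolyN(h,4)[0] if hasattr(cv2,"approxPolyN") else h
    W=np.array([onplane(n,p,.005) for p in q]);print(n,q.tolist(),W.round(4).tolist(),W.mean(0).round(4),np.linalg.norm(W-np.roll(W,1,0),axis=1).round(3))
    d=cv2.inRange(hsv,(0,0,0),(180,255,60))
    k,l,st,ce=cv2.connectedComponentsWithStats(d)
    for i in range(1,k):
        if st[i,4]>8:print(" dark",st[i]+np.array([x0,y0,0,0,0]),ce[i]+[x0,y0])
a=cv2.resize(cv2.imread("pics/top0.png")[170:240,110:220],None,fx=5,fy=5,interpolation=cv2.INTER_CUBIC)
b=cv2.resize(cv2.imread("pics/scene0.png")[200:280,310:385],None,fx=5*.875/1,fy=5*.875,interpolation=cv2.INTER_CUBIC)
b=b[:350];a=cv2.resize(a,(450,286));b=cv2.resize(b,(340,363))
o=np.zeros((363,790,3),np.uint8);o[:286,:450]=a;o[:,450:]=b;cv2.imwrite("pics/crop.png",o)
E
```

```text
top [[187, 301], [102, 279], [132, 175], [216, 195]] [[0.3113, 0.1918, 0.005], [0.353, 0.3762, 0.005], [0.5793, 0.325, 0.005], [0.5399, 0.1382, 0.005]] [0.4459 0.2578 0.005 ] [0.235 0.189 0.232 0.191]
 dark [126 184  13   7  49] [131.71428571 187.12244898]
scene [[356, 282], [296, 229], [358, 179], [417, 223]] [[0.5836, 0.3238, 0.005], [0.5419, 0.1385, 0.005], [0.3153, 0.1908, 0.005], [0.3551, 0.3738, 0.005]] [0.449  0.2567 0.005 ] [0.234 0.19  0.233 0.187]
```

View pics/crop.png

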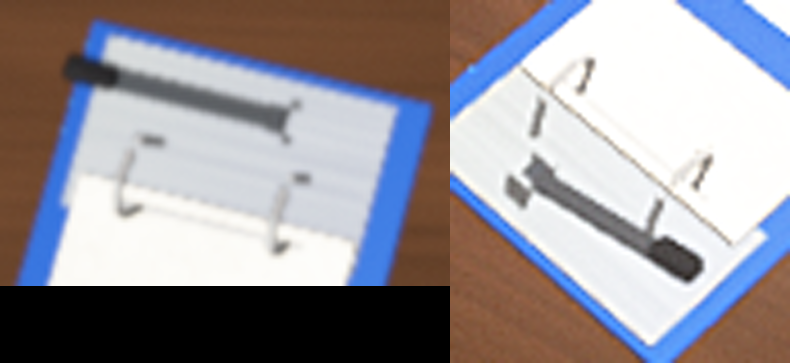

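The crop shows the tab end at about (360,257) in scene and (132,187) in top. The hinge end is at about (328,240) in scene and (180,199) in top.

```bash
python3 - <<'E'
from h import *
from scipy.spatial.transform import Rotation as Ro
im=cv2.imread("pics/scene0.png");d=cv2.inRange(im[245:265,345:375],(0,0,0),(62,62,62));cs=cv2.moments(d,True);ps=[345+cs["m10"]/cs["m00"],245+cs["m01"]/cs["m00"]]
print(ps,cs["m00"])
T,e=tri((360.3,256.9),(131.9,187.1));H,e2=tri((328.5,240.5),(181,199));print("tab",T.round(4),e,"hinge",H.round(4),e2)
x=np.array([.2283,-.0525,0]);x/=np.linalg.norm(x);y=np.array([-x[1],x[0],0])
dT=T-H;print("yaw",np.degrees(np.arctan2(x[1],x[0])),"in file axes",dT@x,dT@y,dT[2],"angle",np.arctan2(T[2]-.022,dT@y))
s=sense();R=Ro.from_quat(s["tool_rot"]).as_matrix();print(R.round(3).tolist())
E
```

```text
[360.3125, 257.875] 16.0
tab [0.5487 0.3067 0.052 ] 0.0001377390489883911 hinge [0.5274 0.2171 0.0064] 0.006419919869553905
yaw -12.95061927358196 in file axes 0.0006669417842619617 0.09207303587279787 0.0456011051222297 angle 0.3153833405267856
[[0.934, 0.358, -0.0], [0.358, -0.934, 0.002], [0.0, -0.002, -1.0]]
```

apply_moves([
  [0,0,0,0,0,-0.163,0],
  [0,0,0,0,0,-0.163,0],
  [0,0,0,0,0,-0.163,0],
  [0,0,0,0,0,-0.163,0],
  [0,0,0,0,0,-0.163,0],
  [0,0,0,0,0,-0.163,0],
  [0.0588,0.0073,0,0,0,0,0],
  [0.0588,0.0073,0,0,0,0,0],
], force=40)

```text
t: 1.1
tcp_pos: [0.2643, -0.471, 0.2306]
tool_rot: [0.783, 0.622, 0.0, -0.0]
force: [1.5, 0.6, 1.0]
finger_gap: 0.5
gripper_force: 0.0
```

apply_moves([
  [0.0588,0.0073,0,0,0,0,0],
  [0.0588,0.0073,0,0,0,0,0],
  [0.0588,0.0073,0,0,0,0,0],
  [0.0588,0.0073,0,0,0,0,0],
  [0.0588,0.0073,0,0,0,0,0],
  [0.0588,0.0073,0,0,0,0,0],
  [0.0588,0.0073,0,0,0,0,0],
  [0.0588,0.0073,0,0,0,0,0],
])

```text
t: 2.1
tcp_pos: [0.4274, -0.0253, 0.2313]
tool_rot: [0.783, 0.622, 0.0, 0.0]
force: [0.0, -0.8, -0.2]
finger_gap: 0.501
gripper_force: 0.0
```

apply_moves([
  [0.0588,0.0073,0,0,0,0,0],
  [0.0588,0.0073,0,0,0,0,0],
  [0.0588,0.0073,0,0,0,0,0],
  [0.0588,0.0073,0,0,0,0,0],
  [0.0588,0.0073,0,0,0,0,0],
  [0.0588,0.0073,0,0,0,0,0],
  [0,0,0,0,0,0,0],
  [0,0,0,0,0,0,0],
])

```text
t: 3.1
tcp_pos: [0.5482, 0.3063, 0.2304]
tool_rot: [0.782, 0.623, -0.001, -0.0]
force: [0.3, -0.3, 1.1]
finger_gap: 0.501
gripper_force: 0.0
```

apply_moves([
  [0,0,0.045,0,0,0,0],
  [0,0,0.045,0,0,0,0],
  [0,0,0.045,0,0,0,0],
  [0,0,0.03,0,0,0,0],
  [0,0,0.014,0,0,0,0],
  [0,0,0.014,0,0,0,0],
  [0,0,0,0,0,0,0],
])

```text
t: 3.98
tcp_pos: [0.549, 0.3062, 0.0382]
tool_rot: [0.783, 0.622, -0.0, -0.0]
force: [-0.0, 0.2, 0.3]
finger_gap: 0.499
gripper_force: 0.0
```

```bash
python3 - <<'E'
from h import *
a=cv2.cvtColor(snapshot("scene"),cv2.COLOR_RGB2BGR)[170:290,290:430];b=cv2.cvtColor(snapshot("top"),cv2.COLOR_RGB2BGR)[150:270,90:230]
cv2.imwrite("pics/c1.png",cv2.resize(np.hstack([a,b]),None,fx=2.8,fy=2.8,interpolation=cv2.INTER_CUBIC))
s=sense();print(s["tcp_pos"],s["q"],proj("scene",s["tcp_pos"]))
E
```

```text
[0.54981613 0.3068839  0.03926361] [3.31866044e-01 7.86036308e-01 1.55061419e+00 2.20113792e-05
 8.03215812e-01 5.58992420e-01] [359.03362962 260.04015344]
```

View pics/c1.png

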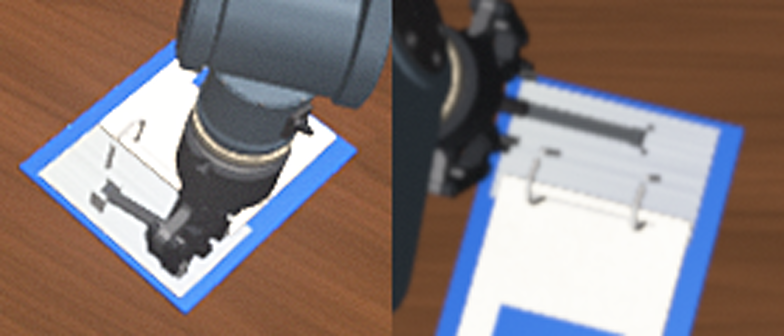

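The fingers straddle the tab in both views: around (175,245) in the left half of the crop, and at the lever's left end in the right half. I'll close on it now.

apply_moves([
  [0,0,0,0,0,0,1],
  [0,0,0,0,0,0,1],
  [0,0,0,0,0,0,1],
  [0,0,0,0,0,0,1],
  [0,0,0,0,0,0,1],
], force=40)

```text
t: 4.7
tcp_pos: [0.5498, 0.3072, 0.0389]
tool_rot: [0.783, 0.623, 0.001, 0.0]
force: [0.2, 1.7, 3.9]
finger_gap: 0.15
gripper_force: 43.1
```

apply_moves([
  [-0.00215,0,-0.0089,0,0.1,0,1],
  [-0.00215,0,-0.0089,0,0.1,0,1],
  [-0.00215,0,-0.0089,0,0.1,0,1],
])

```text
t: 5.08
tcp_pos: [0.548, 0.2985, 0.0648]
tool_rot: [0.774, 0.615, 0.119, -0.094]
force: [-0.8, 4.6, 1.5]
finger_gap: 0.153
gripper_force: 42.5
```

apply_moves([
  [-0.00215,0,-0.0089,0,0.1,0,1],
  [-0.00215,0,-0.0089,0,0.1,0,1],
  [-0.00215,0,-0.0089,0,0.1,0,1],
  [0,0,0,0,0,0,1],
])

```text
t: 5.58
tcp_pos: [0.5442, 0.2821, 0.0875]
tool_rot: [0.748, 0.593, 0.233, -0.186]
force: [1.7, 3.5, 6.0]
finger_gap: 0.152
gripper_force: 43.0
```

apply_moves([
  [-0.00215,0,-0.0089,0,0.1,0,1],
  [-0.00215,0,-0.0089,0,0.1,0,1],
  [-0.00215,0,-0.0089,0,0.1,0,1],
  [0,0,0,0,0,0,1],
])

```text
t: 6.08
tcp_pos: [0.5392, 0.2604, 0.1037]
tool_rot: [0.705, 0.558, 0.343, -0.273]
force: [1.0, 1.0, 8.2]
finger_gap: 0.152
gripper_force: 43.1
```

```bash
python3 - <<'E'
from h import *
from scipy.spatial.transform import Rotation as Ro
a=cv2.cvtColor(snapshot("scene"),cv2.COLOR_RGB2BGR)[150:290,280:430];b=cv2.cvtColor(snapshot("top"),cv2.COLOR_RGB2BGR)[150:290,90:240]
cv2.imwrite("pics/c2.png",cv2.resize(np.hstack([a,b]),None,fx=2.6,fy=2.6,interpolation=cv2.INTER_CUBIC))
s=sense();R=Ro.from_quat(s["tool_rot"]).as_matrix();P=np.array(s["tcp_pos"]);print(s["t"],P,s["force"],s["ft_torque"],np.array(s["q"]).round(2))
H=np.array([.5285,.219,.022]);y=np.array([.2241,.9746,0])
g=P-R[:,2]*.013-H; print("tab rel hinge y,z",g@y,g[2],"angle",np.arctan2(g[2],g@y)-.032)
E
```

```text
6.175 [0.53926637 0.260697   0.10354152] [1.81887685 0.5761938  5.9036847 ] [ 0.44770997 -0.31171455 -0.01625661] [-0.16  0.78  1.93  1.31  0.95 -1.03]
tab rel hinge y,z 0.03283508994347811 0.08958198636577067 angle 1.1874660596224917
```

View pics/c2.png

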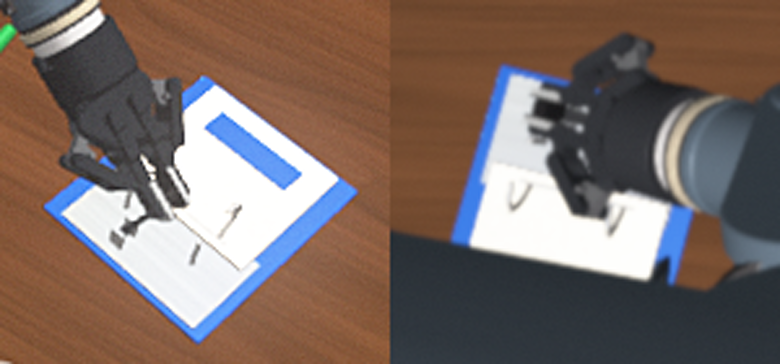

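The fingers still hold the tab and the lever is nearly upright (about 1.19 rad by the pose), with the rings parted. I'll go a little farther for margin, hold, then bring it back down.

apply_moves([
  [-0.0021,0,-0.0071,0,0.08,0,1],
  [0,0,0,0,0,0,1],
  [0,0,0,0,0,0,1],
  [0,0,0,0,0,0,1],
])

```text
t: 6.68
tcp_pos: [0.5378, 0.2543, 0.1067]
tool_rot: [0.69, 0.548, 0.37, -0.294]
force: [1.6, -0.8, 7.4]
finger_gap: 0.15
gripper_force: 43.1
```

apply_moves([
  [0.0012,0,0.0091,0,-0.1,0,1],
  [0.0012,0,0.0091,0,-0.1,0,1],
  [0.0012,0,0.0091,0,-0.1,0,1],
  [0.0012,0,0.0091,0,-0.1,0,1],
  [0.0012,0,0.0091,0,-0.1,0,1],
  [0,0,0,0,0,0,1],
])

```text
t: 7.42
tcp_pos: [0.546, 0.2905, 0.078]
tool_rot: [0.759, 0.606, 0.187, -0.147]
force: [3.4, 3.2, 4.8]
finger_gap: 0.151
gripper_force: 42.8
```

apply_moves([
  [0.0012,0,0.0091,0,-0.1,0,1],
  [0.0012,0,0.0091,0,-0.1,0,1],
  [0.0012,0,0.0091,0,-0.1,0,1],
  [0.0012,0,0.0091,0,-0.1,0,1],
  [0.001,0,0.0073,0,-0.08,0,1],
  [0,0,0,0,0,0,1],
])

```text
t: 8.18
tcp_pos: [0.5499, 0.3078, 0.0372]
tool_rot: [0.782, 0.623, 0.002, -0.001]
force: [1.9, 6.9, 4.3]
finger_gap: 0.153
gripper_force: 43.1
```

apply_moves([
  [0.0012,0,0.0091,0,-0.1,0,1],
  [0.0012,0,0.0091,0,-0.1,0,1],
  [0,0,0,0,0,0,1],
])

```text
t: 8.55
tcp_pos: [0.5502, 0.3091, 0.0183]
tool_rot: [0.778, 0.62, -0.076, 0.061]
force: [2.0, 6.8, 1.8]
finger_gap: 0.151
gripper_force: 43.0
```

apply_moves([
  [0,0,0,0,0,0,0],
  [0,0,0,0,0,0,0],
  [0,0,0,0,0,0,0],
  [0,0,-0.025,0,0,0,0],
  [0,0,-0.025,0,0,0,0],
  [0,0,-0.01,0,0.1,0,1],
  [-0.01,0,0,0,0.1,0,1],
  [0,0,0,0,0,0,1],
])

```text
t: 9.55
tcp_pos: [0.5487, 0.3072, 0.0792]
tool_rot: [0.784, 0.621, -0.001, -0.0]
force: [0.1, 0.1, -0.3]
finger_gap: 0.001
gripper_force: 0.0
```

apply_moves([
  [0,0,0,0,0,0,1],
  [0,0,0,0,0,0,1],
])

```text
t: 9.8
tcp_pos: [0.55, 0.3104, 0.0787]
tool_rot: [0.782, 0.623, -0.0, 0.0]
force: [-0.2, -0.1, -0.6]
finger_gap: -0.003
gripper_force: 0.0
```

```bash
python3 - <<'E'
from h import *
a=cv2.cvtColor(snapshot("scene"),cv2.COLOR_RGB2BGR)[170:290,290:430];b=cv2.cvtColor(snapshot("top"),cv2.COLOR_RGB2BGR)[150:270,90:230]
cv2.imwrite("pics/c3.png",cv2.resize(np.hstack([a,b]),None,fx=2.8,fy=2.8,interpolation=cv2.INTER_CUBIC))
E
```

```text
(no output)
```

View pics/c3.png

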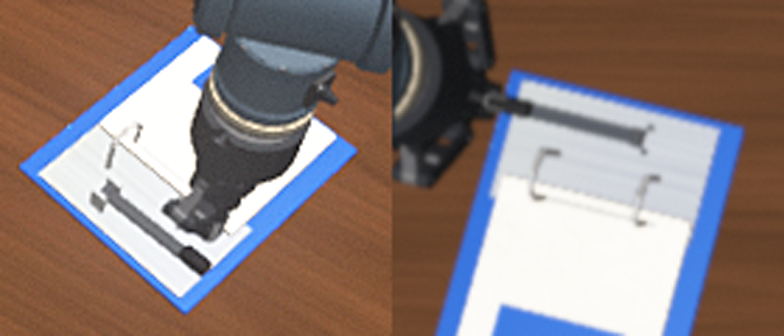

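The lever is low now, with its tab at about (197,260) in the left half, the rings almost shut, and the closed fingertips above the tab. Pressing down gently.

apply_moves([
  [0,0,0.03,0,0,0,1],
  [0,0,0.006,0,0,0,1],
  [0,0,0.005,0,0,0,1],
  [0,0,0.004,0,0,0,1],
  [0,0,0,0,0,0,1],
])

```text
t: 10.52
tcp_pos: [0.5502, 0.3098, 0.0343]
tool_rot: [0.783, 0.623, 0.0, 0.0]
force: [0.3, 0.5, 0.7]
finger_gap: 0.006
gripper_force: 0.0
```

apply_moves([
  [0,0,0.002,0,0,0,1],
  [0,0,0.001,0,0,0,1],
  [0,0,0.001,0,0,0,1],
  [0,0,0,0,0,0,1],
])

```text
t: 11.02
tcp_pos: [0.5504, 0.31, 0.031]
tool_rot: [0.783, 0.622, 0.001, 0.0]
force: [-0.5, 1.6, 6.0]
finger_gap: 0.001
gripper_force: 2.7
```

apply_moves([
  [0,0,0.001,0,0,0,1],
  [0,0,0.001,0,0,0,1],
  [0,0,0,0,0,0,1],
])

```text
t: 11.4
tcp_pos: [0.5505, 0.31, 0.0307]
tool_rot: [0.783, 0.623, 0.001, 0.0]
force: [-3.6, 0.5, 14.0]
finger_gap: 0.002
gripper_force: 7.4
```

The tip has stalled at z = 0.031 while the force rose to 14 N, so the lever is at its stop. Retreating clear.

apply_moves([
  [0,0,-0.03,0,0,0,1],
  [0,0,-0.05,0,0,0,1],
  [0,0,-0.05,0,0,0,1],
  [-0.06,-0.03,-0.04,0,0,0,1],
  [-0.06,-0.03,0,0,0,0,1],
  [-0.06,-0.03,0,0,0,0,1],
  [-0.06,-0.03,0,0,0,0,1],
  [0,0,0,0,0,0,1],
])

```text
t: 12.4
tcp_pos: [0.391, 0.1214, 0.1895]
tool_rot: [0.784, 0.621, -0.003, -0.002]
force: [0.6, 0.1, 0.3]
finger_gap: 0.001
gripper_force: 0.0
```

```bash
python3 - <<'E'
from h import *
a=cv2.cvtColor(snapshot("scene"),cv2.COLOR_RGB2BGR)[170:290,290:430];b=cv2.cvtColor(snapshot("top"),cv2.COLOR_RGB2BGR)[150:270,90:230]
cv2.imwrite("pics/c4.png",cv2.resize(np.hstack([a,b]),None,fx=2.8,fy=2.8,interpolation=cv2.INTER_CUBIC))
H=np.array([.5285,.219,.022]);y=np.array([.2241,.9746,0])
T=H+y*.095+[0,0,.003]
for n,o in(("scene",(290,170)),("top",(90,150))):print(n,"expected tab in crop",(proj(n,T)-o)*2.8+([392,0] if n=="top" else [0,0]))
s=sense();print(s["t"],s["tcp_pos"],s["force"])
E
```

```text
scene expected tab in crop [195.17772696 263.44370362]
top expected tab in crop [515.54431426 105.54075009]
12.5 [0.39640999 0.12311412 0.19024309] [ 0.87251405 -0.76453151 -0.56034509]
```

View pics/c4.png

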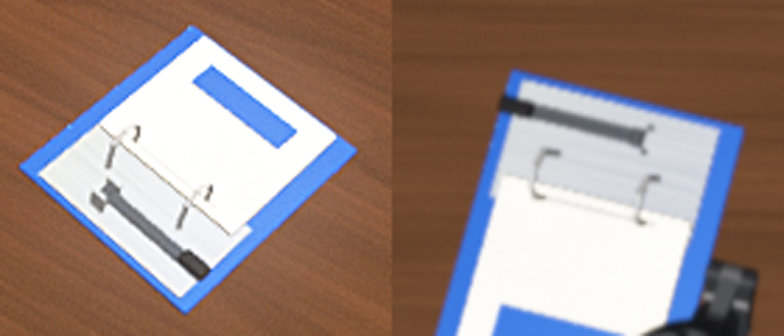

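The tab is at (194,264) and (516,105) in the crop, which matches the positions expected for fully down. The rings are shut and the arm is clear.

```bash
python3 -c "
from station import *
print(sign_off())"
```

```text
the job is handed in; nothing more can be done
None
```

I lifted the blue file's lever to about 1.25 rad, pressed it fully down so its rings look shut in both camera views, never went near the red file, and handed the job in at about 12.5 s; no verdict came back.

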